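# Straightedge from the sloping case to the board's edge

## Task

Slide aside the clear panel of the sloping tool case that covers the aluminium straightedge, take the straightedge out, and stand it upright on the bench flush along the front long edge of the board (the long edge without bench dogs, facing the robot), within the board's length, and let go of it. Leave the other things on the bench, and the marker in the other bay, where they are.

Things in the scene. Friction and masses are not known exactly. Their poses are not given: they have to be found in the camera images.
- case: Fixed wooden tool case, 430 mm wide (own y), with two bays under two clear sliding panels. Origin on the bench under its middle, own x away from the robot, z up. Its floor rises 24 degrees towards own +x: up the slope is u = (0.914, 0, 0.407), off the floor is w = (-0.407, 0, 0.914) in the case's frame, both counted from 40 mm above the origin. Walls reach w = 75 mm, inside u = -72 to 72 mm.
- left_bay (a point): Middle of the left bay's floor (u = 0, w = 6 mm, case y = +122 mm). The tool in a bay lies along y over this point, its low side against two blocks 28 mm high and 22 mm wide at 55 mm either side of the middle, so the middle 88 mm are free for fingers.
- right_bay (a point): Middle of the right bay's floor (case y = -122 mm), made the same way.
- left_panel (a joint): Slide of the left (+y) panel, m: 0 = closed over the left bay, 0.172 = fully open, slid towards the case's -y over the right panel. About 1.5 N of friction; stays where left. Panel 206 mm wide, top at w = 72 mm. Fully open, it leaves an opening about 169 mm long over the bay.
- right_panel (a joint): Slide of the right (-y) panel, m: 0 = closed over the right bay, 0.172 = fully open, slid towards the case's +y under the left panel. Friction, width and opening the same; top at w = 65 mm.
- left_panel_knob (a point): Centre of the top of the left panel's steel knob: upright on the panel (along the case's normal), 14 mm diameter, top at w = 97 mm, so 22 mm above the case's walls; u = 0, y = +186 mm when closed.
- right_panel_knob (a point): Centre of the top of the right panel's knob, the same, y = -186 mm when closed, top also at w = 97 mm.
- straightedge: Plain aluminium straightedge bar, 16 mm thick (own x), 140 mm long (own y), 50 mm high (own z), 0.2 to 0.42 kg, two dark round marks on each 140x50 face. Origin at the centre of its 16x140 underside. It starts in either bay, standing on the sloping floor (own z = case normal). Alike both ways round.
- edge_end_a (a point): Centre of the straightedge's +y end face, 25 mm above its underside.
- edge_end_b (a point): Centre of the straightedge's -y end face, 25 mm above its underside.
- board: Pale wooden board lying fixed on the bench, 45 mm wide (own x), 210 mm long (own y), 19 mm thick; origin at the centre of its underside. Its front long edge faces own -x (towards the robot) at x = -22.5 mm. Brass bench dogs 19 mm in diameter and 15 mm high stand against its far long edge and its two ends.
- marker: Red marker, 15 mm thick, 118 mm long, in the bay without the straightedge; to be left.
- sanding_block: Cork sanding block, 65x112x35 mm, loose on the bench; to be left. Origin under its centre.
- block_plane: Small metal block plane, 46x160x40 mm, loose beyond the board; to be left. Origin under its centre.
- wedge: Wooden wedge, 30x100x22 mm, loose on the bench before the case; to be left. Origin under its centre.

How it is judged (in metres and radians):
On the way, in this order (a step that is already met when the one before it is completed fails the run):
1. a panel is slid aside (value of joint any of left_panel, right_panel above 0.13 m), for 0.1 s.
2. the straightedge is lifted out of the case (distance between straightedge and case above 0.22 m), for 0.1 s.
At the end, for the whole second after the job is handed in: The straightedge stands upright on the bench (within 0.05 rad, end centres below 28 mm), released and at rest, with a gap of at most 2.5 mm to the board's front long edge at both ends and its middle within 45 mm of the board's middle along the edge (x of edge_end_a in the frame of board between -0.033 and -0.0275 m and x of edge_end_b in the frame of board between -0.033 and -0.0275 m and y of straightedge in the frame of board between -0.045 and 0.045 m and angle between straightedge's own z axis and vertical below 0.05 rad and height (world z) of each of edge_end_a, edge_end_b below 0.028 m and linear speed of straightedge below 0.01 m/s and contact force between the fingers and straightedge below 0.1 N); the robot touches nothing.
It fails at once if another loose thing is moved more than 30 mm (distance of any of marker, sanding_block, block_plane, wedge from where it was at the start of the episode above 0.03 m).
It also fails if it takes over 56 s, if anything falls off the work surface, if the arm or the gripper's body presses on something with over 40 N, if the wrist force passes 120 N, or if a joint passes its speed limit or range.

## Robot

A 7-joint arm with a two-finger parallel gripper is mounted at the origin on the work surface; the furniture and walls round the work are solid. World frame = base frame: x ahead of the robot, y to its left, z up, the work surface at z = 0. Lengths are in m, angles in degrees, forces in N, time in s.
With the tool pointing down it reaches from about 0.35 to 0.9 m from the base axis. Payload 8.1 kg.
Tool frame: the origin (TCP) lies at the very end of the fingers, on their centre line; the grasp point (between the pads) lies manip.pinch_z behind it (manip.pinch_z is the distance from the TCP to the grasp point, in m); z points along the fingers, y is the line along which they close (so a half turn about z gives the same grasp; the last joint's range is limited). The gripper opens to 85 mm and grips with 20 to 120 N. Pads are 22 mm wide; open, the fingers measure 114 mm over their backs; the gripper's body (76 mm by 85 mm) begins 54 mm behind the grasp point. The pads swing forward as they close: fully open they stand 13 mm farther back than shut.
Start: joints at [-71.54, 24.895, 1.432, 90.138, -0.665, 64.973, -4.303], TCP at [0.258, 0.569, 0.231] pointing down, gripper open.
Joint ranges: [-149.89, 149.89], [-25.12, 119.58], [-72.63, 75.52], [4.76, 147.25], [-75.54, 255.54], [6.69, 114.76], [-157.13, 157.13]. Speed limits (degrees/s): [127.2, 127.2, 172.46, 172.46, 180, 180, 180].

## Interface

Orientations are given as a 3x3 rotation matrix whose columns are the frame's x, y, z axes.
In Python, from plant import manip gives the robot as it stands. Calls block until the motion is done:
- manip.move_to(position, orientation): joint-space move of the TCP to a pose.
- manip.move_linear(position, rate=0.15, frame=None, force_limit=None): straight line of the TCP; frame=None keeps the orientation; rate is the mean speed in m/s. With force_limit (N) it stops when the force on the tool has changed by that much, and returns True; else False.
- manip.move_joints(angles): joint-space move.
- manip.open() and manip.clamp(force=None): open the fingers fully, or close them until they stop; force is the grip in N (None keeps the last).
- manip.sleep(seconds).
- manip.ik(position, orientation): joint angles nearest the present ones, or None.
- manip.get_image(name): name is "side" or "top"; returns a dict with "pixels" (384x512x3 uint8, blue, green, red), "depth" (384x512 float32, m along the optical axis (not along the pixel's ray), 0 where there is no reading), "mtx" (3x3 intrinsics, pixels), "position" and "rotation" of the camera in the world. Camera axes: x right, y down, z forward; pixel columns grow to the right and rows downward; lengths in m; the calibration is good to about 2 mm. A picture is of the moment at which its call begins.
A pose or a line that the arm cannot do raises manip.Unreachable and nothing moves.
- manip.hand_in(): hands the job in; it is judged then, once.
Readings, each from a call of its own:
- manip.read_time(): time.
- manip.read_joint_pos(): joint angles.
- manip.read_joint_vel(): joint speeds.
- manip.read_tau(): joint torques, N m.
- manip.read_ee_pos(): TCP position.
- manip.read_orientation(): TCP orientation.
- manip.read_contact_force(): force on the tool from outside, world axes, zero at the start.
- manip.read_ft_torque(): the same for the moment, N m.
- manip.read_finger_gap(): opening from 0.0 (shut) to 1.0 (fully open).
- manip.read_grip_force(): force on a finger pad.
Only numpy, scipy, OpenCV 4.12 (cv2) and the standard library are available. Lean on these libraries where they do the work, as an engineer would, in place of code of your own. Each camera call takes 0.05 s, during which the arm holds its last target. There are 200 camera calls.

## Working session

There is one attempt and no reset: what is moved stays moved. The work goes in short steps, each a Python script; the robot and the scene stay as the last script left them, time stands still between calls to the robot, and variables do not carry over. Pictures are saved under pics/ and viewed, at most 10 in all, crops included, and the job is handed in when it is done.

```bash
ls; mkdir -p pics
python3 - <<'E'
from plant import manip
import cv2,numpy as np,pickle
d={}
for n in("side","top"):
    i=manip.get_image(n);d[n]=i;cv2.imwrite(f"pics/{n}0.png",i["pixels"]);print(n,i["mtx"],i["position"],i["rotation"])
pickle.dump(d,open("im0.pkl","wb"));print(manip.pinch_z,manip.read_time())
E
```

```text
pics
side [[490.7404619    0.         249.59919496]
 [  0.         490.7404619  187.18758688]
 [  0.           0.           1.        ]] [ 0.31529053 -1.01834859  0.81440937] [[ 0.98070453 -0.11724713  0.15643446]
 [-0.19542786 -0.56686249  0.80029673]
 [-0.00515567 -0.81542628 -0.57883797]]
top [[388.90824199   0.         258.41077231]
 [  0.         388.90824199 196.62120085]
 [  0.           0.           1.        ]] [ 0.30000868 -0.01292828  1.10830536] [[ 1.42218542e-02 -9.81053973e-01  1.93211905e-01]
 [-9.99891815e-01 -1.46792858e-02 -9.36050298e-04]
 [ 3.75452864e-03 -1.93177690e-01 -9.81156605e-01]]
0.0187 0.1
```

View pics/top0.png

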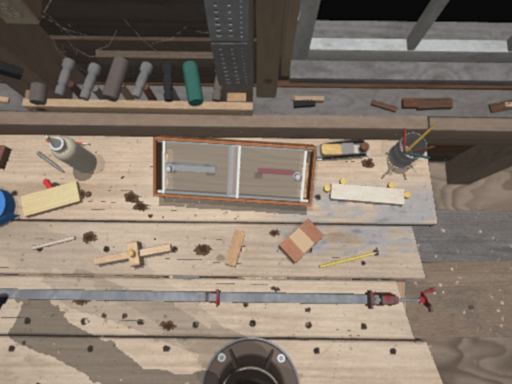

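View pics/side0.png

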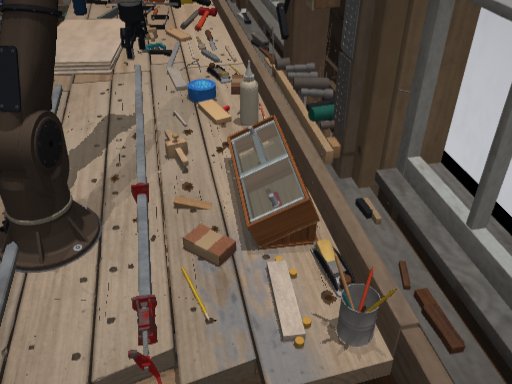

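The top view shows the case at about (234,172). The grey straightedge is in its left bay at (190,168) and the red marker in the right bay. The board is at (368,194), with the sanding block at (302,241) and the wedge at (235,248).

```bash
cat > h.py <<'E'
import numpy as np,cv2
def ray(im,uv,z):
    """pixels -> world points on plane z"""
    uv=np.atleast_2d(uv).astype(float);K=im["mtx"]
    d=np.c_[(uv-[K[0,2],K[1,2]])/K[0,0],np.ones(len(uv))]@im["rotation"].T
    return im["position"]+d*((z-im["position"][2])/d[:,2])[:,None]
def cloud(im):
    h,w=im["depth"].shape;K=im["mtx"];u,v=np.meshgrid(np.arange(w),np.arange(h))
    d=np.dstack([(u-K[0,2])/K[0,0],(v-K[1,2])/K[1,1],np.ones((h,w))])*im["depth"][...,None]
    return d@im["rotation"].T+im["position"]
def proj(im,p):
    c=(np.atleast_2d(p)-im["position"])@im["rotation"];return c[:,:2]/c[:,2:]*im["mtx"][0,0]+im["mtx"][:2,2]
E
python3 - <<'E'
import pickle;from h import *
d=pickle.load(open("im0.pkl","rb"));t=d["top"]
cv2.imwrite("pics/c1.png",cv2.resize(t["pixels"][130:215,145:415][:, :],None,fx=2.95,fy=2.95,interpolation=cv2.INTER_CUBIC))
P=cloud(t)
for r,c in [(140,200),(171,157),(201,200),(145,300),(170,312),(172,236),(168,190),(194,368),(205,368),(230,368),(241,302),(248,235)]:print((r,c),P[r,c].round(3))
# board
hsv=cv2.cvtColor(t["pixels"],cv2.COLOR_BGR2HSV)
m=(abs(P[...,2]-.019)<.006)&(P[...,1]<-.2)&(P[...,1]>-.5)&(P[...,0]>.45)&(P[...,0]<.7)
n,l,s,_=cv2.connectedComponentsWithStats(m.astype(np.uint8));print(s[s[:,4]>30])
for k in range(1,n):
    if s[k,4]>200:
        q=P[l==k][:,:2].astype(np.float32);print(cv2.minAreaRect(q),np.median(P[l==k][:,2]))
E
```

```text
(140, 200) [0.637 0.14  0.145]
(171, 157) [0.568 0.262 0.087]
(201, 200) [0.503 0.155 0.001]
(145, 300) [ 0.632 -0.121  0.132]
(170, 312) [ 0.568 -0.154  0.119]
(172, 236) [0.563 0.047 0.107]
(168, 190) [0.573 0.17  0.104]
(194, 368) [ 0.526 -0.326  0.023]
(205, 368) [ 0.498 -0.331  0.003]
(230, 368) [ 0.426 -0.33  -0.003]
(241, 302) [ 0.389 -0.135  0.037]
(248, 235) [0.368 0.05  0.011]
[[     0      0    512    384 195090]
 [   335    140     30     14    130]
 [   389    151     15     16     34]
 [   323    156     25      3     35]
 [   325    178     86     27   1252]]
((0.5374338030815125, -0.32738304138183594), (0.24558468163013458, 0.06292430311441422), 85.75829315185547) 0.018847470611627504
```

View pics/c1.png

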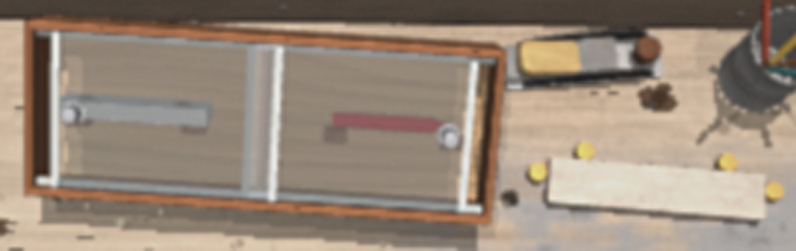

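Run:
```python
import pickle;from h import *
d=pickle.load(open("im0.pkl","rb"));t=d["top"];s=d["side"]
k=ray(t,[(145+72/2.95-.5,130+112/2.95-.5),(145+449/2.95-.5,130+136/2.95-.5)],.1287)
print(k.round(4)); v=k[0]-k[1];L=np.linalg.norm(v);yaw=np.arctan2(-v[0],v[1]);print("dist",L,"yaw",np.degrees(yaw))
R=np.array([[np.cos(yaw),-np.sin(yaw)],[np.sin(yaw),np.cos(yaw)]])
o=k.mean(0)[:2]-R@[-.0395,0];print("case",o.round(4)); 
print("side px of knobs",proj(s,k))
# boards: white-ish mask in both images
for n,im,roi in(("top",t,(322,175,415,212)),("side",s,(255,250,312,350))):
    x0,y0,x1,y1=roi;p=im["pixels"][y0:y1,x0:x1];hsv=cv2.cvtColor(p,cv2.COLOR_BGR2HSV)
    print(n,hsv[tuple(np.array([194-175,368-322] if n=="top" else [298-250,285-255]))],hsv[3,3],hsv[-3,3])
    P=cloud(im)[y0:y1,x0:x1]
    m=((P[...,2]>.012)&(P[...,2]<.026)&(hsv[...,1]<100)&(hsv[...,2]>140)).astype(np.uint8)
    m=cv2.morphologyEx(m,cv2.MORPH_OPEN,np.ones((3,3)))
    c=max(cv2.findContours(m,cv2.RETR_EXTERNAL,cv2.CHAIN_APPROX_NONE)[0],key=cv2.contourArea)[:,0]+[x0,y0]
    w=ray(im,c,.019)[:,:2].astype(np.float32);print(cv2.minAreaRect(w))
    q=(cv2.resize(p,None,fx=6,fy=6));cv2.polylines(q,[(c-[x0,y0])*6+3],True,(0,0,255),1);cv2.imwrite(f"pics/b_{n}.png",q)
a=cv2.imread("pics/b_top.png");b=cv2.resize(s["pixels"][110:260,220:330],None,fx=4,fy=4,interpolation=cv2.INTER_CUBIC)
b2=cv2.imread("pics/b_side.png");
H=np.zeros((600,800,3),np.uint8);H[:a.shape[0],:558]=a[:, :558];b2=cv2.resize(b2,(205,360));H[230:590,560:765]=b2;b=cv2.resize(b,(264,360));H[230:590,100:364]=b
cv2.imwrite("pics/c2.png",H)
```

```text
[[ 0.5668  0.2202  0.1287]
 [ 0.55   -0.1125  0.1287]]
dist 0.3331102719609009 yaw -2.886116512516737
case [0.5978 0.0519]
side px of knobs [[252.39075214 127.90549241]
 [273.60988631 194.85950923]]
top [ 19  33 222] [ 15  53 211] [  9  14 176]
((0.5285319685935974, -0.3254081904888153), (0.20999149978160858, 0.04627064988017082), 85.994140625)
side [ 15  47 180] [ 15  47 130] [ 12  22 118]
((0.5254347324371338, -0.32298561930656433), (0.21030813455581665, 0.04392644762992859), 85.91143035888672)
```

View pics/c2.png

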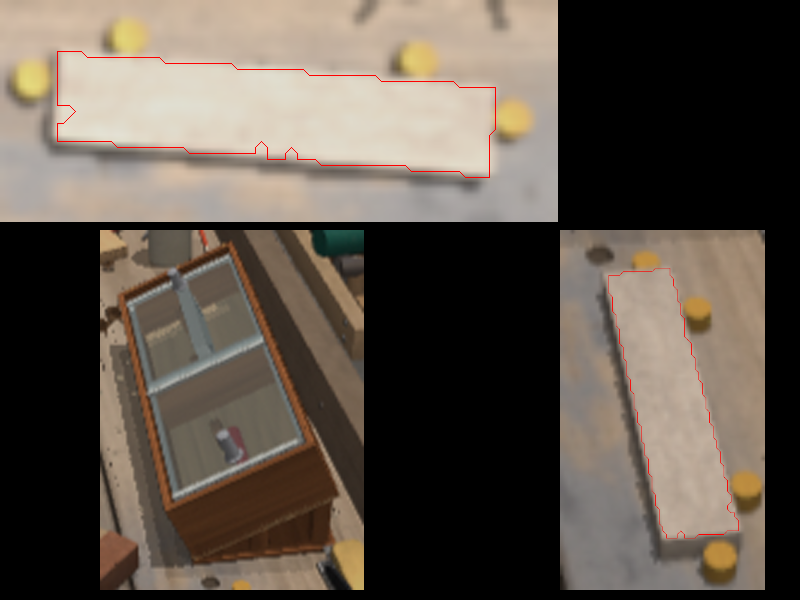

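```bash
cat >> h.py <<'E'
def Rz(a):c,s=np.cos(a),np.sin(a);return np.array([[c,-s,0],[s,c,0],[0,0,1.]])
C=Rz(np.radians(-2.8)); U=C@[.9135,0,.4067]; W=C@[-.4067,0,.9135]; Y=C@[0,1.,0]
def orient(manip,p,y,z):
    """tool frame with z, closing line +-y; pick the reachable one with smaller joint 7"""
    best=None
    for s in(1,-1):
        R=np.c_[np.cross(s*y,z),s*y,z];q=manip.ik(p,R)
        if q is not None and(best is None or abs(q[6])<best[0]):best=(abs(q[6]),R)
    return best[1]
E
python3 - <<'E'
from h import *;from plant import manip;import pickle
K=np.array([.565,.220,.1287])
p=K-.015*W+.032*Y
R=orient(manip,p,U,-W);print(R.round(2),manip.read_orientation())
manip.clamp(20)
manip.move_to(p+.08*W,R);print(manip.read_time(),manip.read_joint_pos())
print(manip.move_linear(p,.1,force_limit=8),manip.read_ee_pos()-p)
print(manip.move_linear(p-.21*Y,.07,force_limit=8))
e=manip.read_ee_pos();print(e,(e-p)@Y,manip.read_contact_force(),manip.read_time())
i=manip.get_image("top");pickle.dump(i,open("im1.pkl","wb"))
cv2.imwrite("pics/t1.png",cv2.resize(i["pixels"][110:220,140:340],None,fx=4,fy=4,interpolation=cv2.INTER_CUBIC))
E
```

```text
[[ 0.05  0.91  0.41]
 [ 1.   -0.04 -0.02]
 [ 0.    0.41 -0.91]] [[-9.11080384e-01  4.12228471e-01 -4.70904530e-04]
 [ 4.12228722e-01  9.11079415e-01 -1.33392606e-03]
 [-1.20850875e-04 -1.40943424e-03 -9.99998999e-01]]
2.4167 [-60.32417664  16.02544556  24.87421144 118.00850952  17.27856302
  29.84633926 -53.77276096]
False [7.77795145e-05 2.08775830e-04 4.15777668e-04]
True
[0.56432035 0.08618487 0.11502255] -0.16568857602652723 [-0.58782275  3.41284364  2.47984319] 5.4583
```

View pics/t1.png

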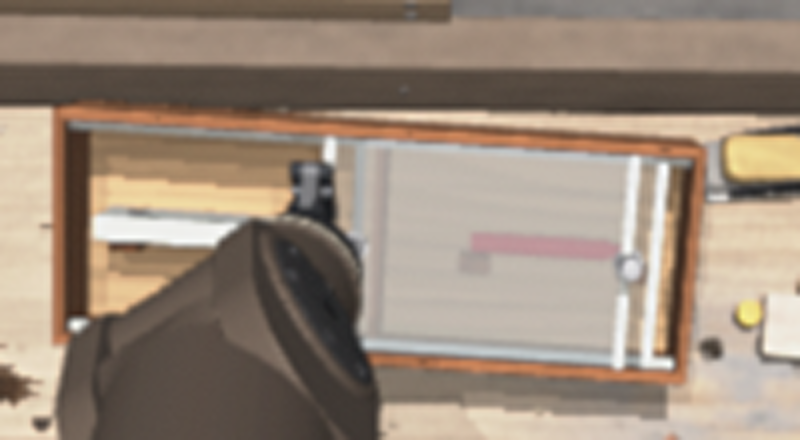

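The left panel has slid to crop x≈330, and its far edge has met the right panel's knob at (630,268). The right panel was slightly ajar. The bar is in view with its left end at crop x≈93. I'll push on, which should carry the right panel shut as well.

Run:
```python
from h import *;from plant import manip;import pickle
e=manip.read_ee_pos()
print(manip.move_linear(e-.03*Y,.04,force_limit=18))
f=manip.read_ee_pos();print(f,(f-e)@Y,manip.read_contact_force(),manip.read_time())
g=f+.004*Y
manip.move_linear(g,.1); manip.move_linear(g+.09*W,.2)
R=manip.read_orientation()
# get out of the camera's way: back towards the robot
p=g+.09*W+[-.17,0.02,.10]
manip.move_to(p,R);manip.open()
i=manip.get_image("top");s=manip.get_image("side");pickle.dump((i,s),open("im2.pkl","wb"));print(manip.read_time())
a=cv2.resize(i["pixels"][125:215,145:325],None,fx=4,fy=4,interpolation=cv2.INTER_CUBIC)
cv2.imwrite("pics/t2.png",a)
```

```text
True
[0.56421632 0.08630303 0.11494233] 7.951608104873153e-05 [-0.408327    2.51000899  1.94866825] 5.8333
8.375
```

View pics/t2.png

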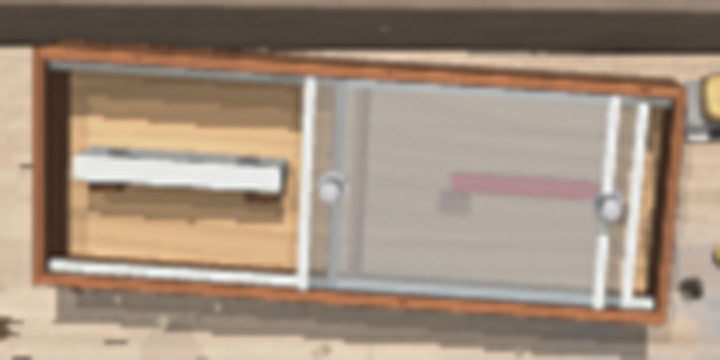

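The panel is fully open against its stop, with its edge at crop x≈310. The bar lies clear in the bay from (73,165) to (285,178). Next I'll measure the bar's top face.

Run:
```python
from h import *;import pickle
t,s=pickle.load(open("im2.pkl","rb"))
O0=np.array([.5965,.0525,.04])
for n,im,roi in(("top",t,(158,158,222,178)),("side",s,(225,105,290,190))):
    x0,y0,x1,y1=roi;P=cloud(im)[y0:y1,x0:x1];hsv=cv2.cvtColor(im["pixels"],cv2.COLOR_BGR2HSV)[y0:y1,x0:x1]
    q=P-O0;u,w,y=q@U,q@W,q@Y
    m=(hsv[...,1]<40)&(abs(u)<.03)&(y>.03)&(y<.198)&(w>.045)&(w<.066)&(hsv[...,2]>(150 if n=="top" else 60))
    yy,xx=np.nonzero(m);print(n,m.sum(),"w",np.median(w[m]),"u",np.percentile(u[m],[2,50,98]).round(4),"y",np.percentile(y[m],[1,50,99]).round(4))
    z=.04+.056*.9135
    p=ray(im,np.c_[xx+x0,yy+y0],z)[:,:2].astype(np.float32);r=cv2.minAreaRect(p);print(r, "median w/ plane",np.median(p,0))
```

```text
top 335 w 0.057156201190923954 u [-0.0105 -0.002   0.0053] y [0.0535 0.1213 0.1906]
((0.5779088139533997, 0.17604663968086243), (0.139393612742424, 0.018560044467449188), 86.94029235839844) median w/ plane [0.577288   0.17481656]
side 126 w 0.0597744074958715 u [-0.0129 -0.0037  0.0022] y [0.0705 0.1308 0.1931]
((0.5748481154441833, 0.18606314063072205), (0.12739163637161255, 0.017596391960978508), 87.15572357177734) median w/ plane [0.5754717 0.188414 ]
```

Run:
```python
from h import *;from plant import manip;import pickle
T=np.array([.577,.1755,.0905]);g=T-.026*W
R=orient(manip,g,U,-W)
manip.move_to(T+.09*W,R)
print(manip.move_linear(g,.12,force_limit=8),manip.read_ee_pos()-g)
manip.clamp(60);print(manip.read_finger_gap(),manip.read_grip_force(),manip.read_time())
print(manip.move_linear(g+.13*W,.12,force_limit=15),manip.read_contact_force(),manip.read_finger_gap())
# carry: high over to the board
F=Rz(np.radians(-4.05));bx,by=F[:,0],F[:,1];B=np.array([.527,-.3243,0])
d=B-.045*bx+[0,0,.30]
Rd=orient(manip,d,bx,np.array([0,0,-1.]))
mid=g+.13*W+[-.08,-.0,.14]
manip.move_linear(mid,.2)
print(manip.ik(d,Rd),manip.read_joint_pos())
manip.move_to(d,Rd);print(manip.read_ee_pos(),Rd.round(2),manip.read_time(),manip.read_finger_gap())
i=manip.get_image("top");s=manip.get_image("side");pickle.dump((i,s),open("im3.pkl","wb"))
a=np.hstack([i["pixels"][100:300,200:450],s["pixels"][180:380,180:430]])
cv2.imwrite("pics/t3.png",cv2.resize(a,(800,320)))
```

```text
False [6.32690699e-05 2.21329679e-04 6.74426105e-04]
0.17574448623947614 58.676297664642334 11.05
False [ 0.4410056  -0.14875275 -3.92539593] 0.17273675999805121
[19.50307984 17.7708077  11.98225205 91.50131713 -3.83956352 71.13087629
 28.12240766] [-60.14920162  -5.78076141  18.84983806 118.54996571  23.57162221
  51.57659713 -56.21016964]
[ 0.48294742 -0.31962766  0.2998608 ] [[ 0.07  1.    0.  ]
 [ 1.   -0.07  0.  ]
 [ 0.    0.   -1.  ]] 15.0583 0.17236730803503542
```

View pics/t3.png

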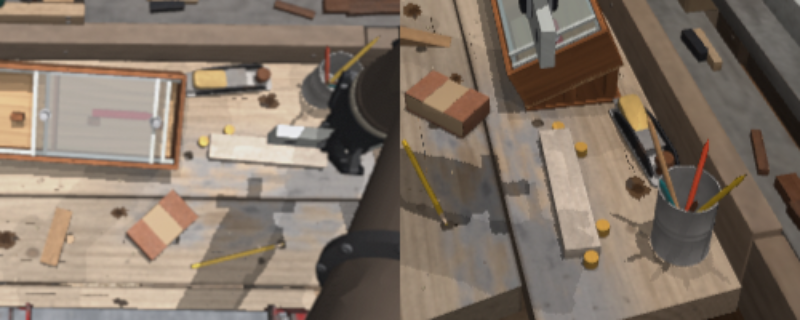

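The bar is held and hanging over the front of the board, and the board is unobstructed in the side view. Now I'll lower it off the edge and feel for the bench, then for the board.

Run:
```python
from h import *;from plant import manip;import pickle
F=Rz(np.radians(-4.05));bx,by=F[:,0],F[:,1];B=np.array([.527,-.3243,0]);Z=np.array([0,0,1.])
d=B-.0375*bx
manip.move_linear(d+.06*Z,.15)
print(manip.move_linear(d+.012*Z,.03,force_limit=6),e:=manip.read_ee_pos(),manip.read_contact_force())
manip.move_linear(e+.0015*Z,.03)
e=manip.read_ee_pos()
print(manip.move_linear(e+.016*bx,.02,force_limit=6),f:=manip.read_ee_pos(),((f-B)@bx,(f-B)@by),manip.read_contact_force(),manip.read_ft_torque())
print(manip.move_linear(f-.006*Z,.02,force_limit=6),manip.read_ee_pos(),manip.read_finger_gap())
manip.open()
e=manip.read_ee_pos();manip.move_linear(e+.12*Z,.15)
manip.move_to(e+[-.12,.1,.28],manip.read_orientation())
i=manip.get_image("top");s=manip.get_image("side");pickle.dump((i,s),open("im4.pkl","wb"));print(manip.read_time())
a=np.hstack([cv2.resize(i["pixels"][165:225,310:420],(440,240),interpolation=2),np.zeros((240,0,3),np.uint8)])
b=cv2.resize(s["pixels"][250:350,240:320],(320,400),interpolation=2)
H=np.zeros((400,770,3),np.uint8);H[:240,:440]=a;H[:,450:]=b
cv2.imwrite("pics/t4.png",H)
```

```text
True [ 0.48919558 -0.32159971  0.02258358] [0.00844481 0.55066434 6.02530966]
True [ 0.49546938 -0.32163925  0.02313608] (np.float64(-0.031639805823944635), np.float64(0.0004271937789934434)) [ 0.33690881  0.84380687 -3.75199738] [-0.04783878  0.02833546  0.01912819]
True [ 0.49530372 -0.32147756  0.02263868] 0.17564343433899088
21.6167
```

View pics/t4.png

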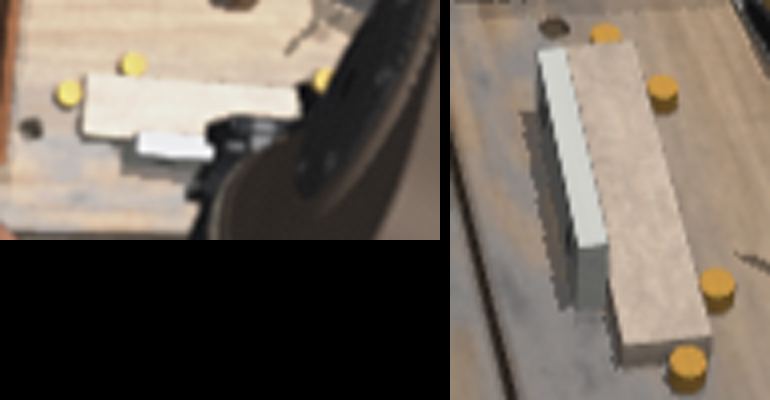

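The bar stands along the board's front edge in the side view, with its top face from about (550,50) to (595,245). I'll measure its position along the edge, then seat it with light pushes from closed fingers at each end.

Run:
```python
from h import *;from plant import manip;import pickle
F=Rz(np.radians(-4.05));bx,by=F[:,0],F[:,1];B=np.array([.527,-.3243,0]);Z=np.array([0,0,1.])
t,s=pickle.load(open("im4.pkl","rb"))
px=lambda x,y:(240+(x-450)/4-.4,250+y/4-.4)
p=ray(s,[px(*q) for q in[(538,52),(567,46),(577,247),(606,242)]],.05)-B
print(np.c_[p@bx,p@by].round(4))
bc=(p@by).mean()
d=B-.075*bx+bc*by
manip.clamp(20)
Rd=orient(manip,d+.1*Z,bx,-Z)
manip.move_to(d+.15*Z,Rd)
for o in(.045,-.045,.04,-.04):
    q=d+o*by+.011*Z
    if o==.045: manip.move_linear(q,.12)
    else: manip.move_linear(q,.12)
    h=manip.move_linear(q+.045*bx,.03,force_limit=5)
    e=manip.read_ee_pos();print(o,h,(e-B)@bx,(e-B)@by,manip.read_contact_force().round(1))
    manip.move_linear(q,.12)
manip.move_linear(d+[-.03,0,.15],.15)
manip.move_to(d+[-.10,.22,.30],Rd)
i=manip.get_image("top");s=manip.get_image("side");pickle.dump((i,s),open("im5.pkl","wb"));print(manip.read_time())
b=cv2.resize(s["pixels"][250:350,240:320],(320,400),interpolation=2)
H=np.zeros((400,770,3),np.uint8);H[:240,:440]=cv2.resize(i["pixels"][165:225,310:420],(440,240),interpolation=2);H[:,450:]=b
cv2.imwrite("pics/t5.png",H)
```

```text
[[-0.0406  0.0722]
 [-0.024   0.0747]
 [-0.0414 -0.0662]
 [-0.0266 -0.065 ]]
0.045 True -0.05440485286174733 0.04894738657000722 [-2.7  0.9  7.4]
-0.045 True -0.054306250787984456 -0.04120157268445534 [-3.4  0.5  7.9]
0.04 True -0.054534444206026295 0.043916939017501176 [-2.2  0.9  7.5]
-0.04 True -0.0545681832210059 -0.03617098044100135 [-2.4  1.7  7.4]
33.8917
```

View pics/t5.png

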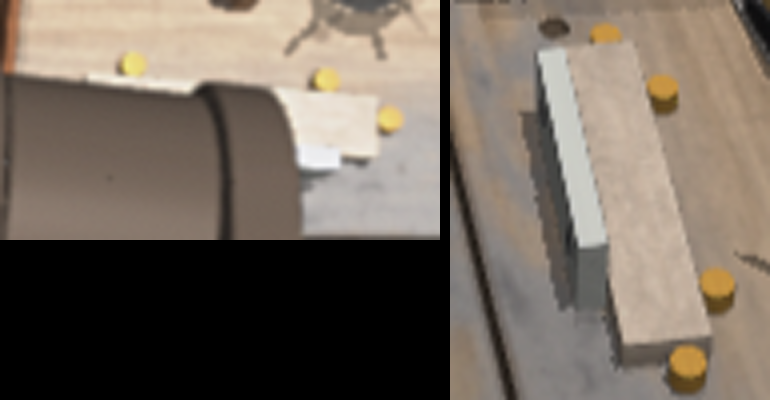

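The picture is unchanged: the bar is upright at the front edge, from (550,50) to (595,245). The upward force reading suggests the fingertips may have been rubbing on the bench. I'll repeat a firmer push a little higher and compare the stopping positions.

Run:
```python
from h import *;from plant import manip;import pickle
F=Rz(np.radians(-4.05));bx,by=F[:,0],F[:,1];B=np.array([.527,-.3243,0]);Z=np.array([0,0,1.])
d=B-.066*bx+.004*by
Rd=orient(manip,d+.1*Z,bx,-Z)
manip.move_to(d+.045*by+.07*Z,Rd)
for o in(.045,-.045):
    q=d+o*by+.015*Z
    manip.move_linear(q,.12);f0=manip.read_contact_force()
    h=manip.move_linear(q+.03*bx,.03,force_limit=14)
    e=manip.read_ee_pos();print(o,h,(e-B)@bx,e[2],f0.round(1),manip.read_contact_force().round(1),manip.read_time())
    manip.move_linear(q,.12)
manip.move_linear(d+[-.03,0,.15],.2)
manip.move_to(d+[-.10,.32,.30],Rd)
i=manip.get_image("top");s=manip.get_image("side");pickle.dump((i,s),open("im6.pkl","wb"));print(manip.read_time())
H=np.zeros((590,790,3),np.uint8);H[:330,:460]=cv2.resize(i["pixels"][180:213,325:371],(460,330),interpolation=2);H[:,470:]=cv2.resize(s["pixels"][255:345,258:307],(320,590),interpolation=2)
cv2.imwrite("pics/t6.png",H)
```

```text
0.045 True -0.05249017003711665 0.01458212634196127 [-0.2 -0.  -0.7] [-2.1 -0.8  1.1] 36.2917
-0.045 True -0.0523919104344486 0.014508851697600245 [0.5 0.1 0.3] [-0.7  0.2  1.6] 38.0667
40.6583
```

View pics/t6.png

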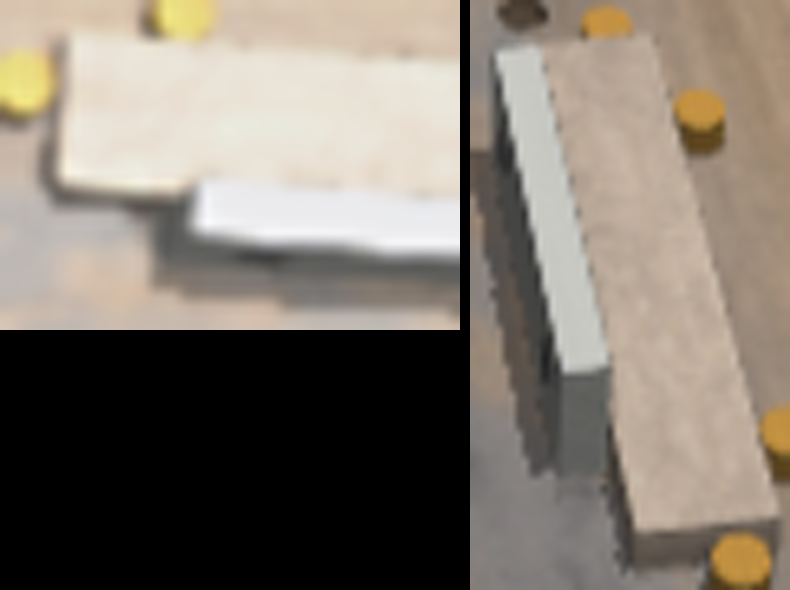

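The bar is flush along the edge with no visible gap. Both ends stopped firmly within 0.1 mm of each other at 14 N, and the arm is clear.

```bash
python3 -c "
from plant import manip
print(manip.hand_in())"
```

```text
the job is handed in; nothing more can be done
None
```

I slid the left panel fully open, took the straightedge out and stood it upright against the board's front edge. I then let go and handed in at about 41 s; the hand-in gave no verdict. Firm pushes stopped at the same place at both ends to 0.1 mm, but I did not measure the gap itself.

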